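# Empty the tart press and hold its crumb gate open

## Task

Lift the finished tart case out of the press's open die and set it down, not dropped, upright on the clear part of the tray. Then, with the die empty, turn the press's spring-return dial clockwise past the first two clicks to the third (the orange mark) and keep hold of it there so the crumb gate stays open: finish while still holding the dial. Leave the two tarts already on the tray, the pot and the jar where they are.

Things in the scene. Friction and masses are not known exactly. Their poses are not given: they have to be found in the camera images.
- case_centre (a point): the tart case in the die: a stiff golden-brown open cup, straight-walled collar 56 mm across outside from 18 mm up to its rim at 52 mm, tapering below to a 44 mm foot; wall 4 mm, about 50 g. Point at its centre, 26 mm above its foot; z is its axis (up). In the die its top 34 mm stand proud of the die's face. Grip it across the collar from above. Its place when set down: anywhere clear on the tray floor
- case: the same tart case as a body; origin at the centre of its foot
- press: the tart press, fixed: white box 180 mm (x) by 300 mm (y), top 66 mm above the table; origin under its centre on the table. Die centred at its y = -75 mm, dial at its y = +85 mm. The crumb gate is a brass plate under the die, driven by the dial
- die (a point): centre of the die's mouth, level with the die's face, 96 mm above the table; die block 130 mm square; round cavity 63 mm across and 18 mm deep, with a 35 mm crumb hole in its floor that the brass gate shuts; axes as the press
- dial_grip (a point): middle of the dial's finger bar, on the dial's axis, 93 mm above the table: black bar 60 mm long (along this point's x), 14 mm wide (y), 32 mm tall, its top at 109 mm and its foot on a 68 mm black disc whose top is at 77 mm. White line on the bar's top shows the pointer end, towards this point's +x. Pinch the bar across its width from above. Turns with the dial
- dial (a joint): dial angle in rad, 0 at rest, growing as it turns clockwise seen from above; clicks (white marks) at 0.40 and 0.80, third click (orange mark) at 1.20, a stop at 1.30. A spring returns it to 0 from anywhere when let go: about 0.06 N m at rest, 0.2 N m at the third click; the bumps between clicks (at 0.2, 0.6 and 1.0) add a ripple of about 0.03 N m
- tray_in (a point): centre of the tray's inner floor, 4 mm above the table: fixed aluminium tray with paper, 240 mm (this point's x) by 220 mm (y) outside, rim 16 mm above the table, walls 4 mm. Its half towards -x is clear; two finished tarts stand near x = +70 mm, y = +60 and -60 mm
- tart_a_centre (a point): a finished tart case like the one in the die (56 mm across, 52 mm tall) standing on the tray's far half; bystander, leave alone; centre, 26 mm above its foot
- tart_b_centre (a point): a finished tart case like the one in the die (56 mm across, 52 mm tall) standing on the tray's far half; bystander, leave alone; centre, 26 mm above its foot
- pot: steel pot 120 mm across, 60 mm tall, with a pastry brush in it, beyond the work; bystander; origin at the centre of its foot
- jar: glass jar with green cap, 72 mm across, 100 mm tall, beyond the work; bystander; origin at the centre of its foot
There are look-alikes about, which are no part of the job. What is shaped like the case but blue or purple is not meant.

How it is judged:
By the outcome, as a careful person would: the job done as asked, in the order asked, and still so for the second after the job is handed in, while the arm keeps its last pose, push and grip.
It also fails if it takes over 64 s, if anything falls off the work surface, if the arm or the gripper's body presses on something with over 40 N, if the wrist force passes 120 N, or if a joint passes its speed limit or range.

## Robot

A 6-joint arm with a two-finger parallel gripper is mounted at the origin on the work surface. World frame = base frame: x ahead of the robot, y to its left, z up, the work surface at z = 0. Lengths are in m, angles in rad, forces in N, time in s.
With the tool pointing down it reaches from about 0.275 to 0.725 m from the base axis. Payload 15.9 kg.
Tool frame: the origin (TCP) lies midway between the tips of the shut fingers; the grasp point (between the pads) lies 19 mm behind it; z points along the fingers, x is the direction in which the jaws open and shut, and the axes are right-handed (so a half turn about z gives the same grasp; the last joint's range is limited). The gripper opens to 85 mm and grips with 20 to 120 N. Pads are 22 mm wide; open, the fingers measure 114 mm over their backs; the gripper's body (76 mm by 85 mm) begins 54 mm behind the grasp point. The pads swing forward as they close: fully open they stand 13 mm farther back than shut.
Start: joints at [1.312, 0.213, -0.034, 1.323, 0, 1.571], TCP at [0.128, 0.483, 0.231] pointing down, gripper open.
Joint ranges: [-2.98, 2.98], [-0.74, 1.72], [-1.14, 1.35], [-2.1, 2.04], [-1.57, 1.44], [-3.14, 3.14]. Speed limits (rad/s): [1.89, 1.89, 2.39, 2.57, 3.14, 3.14].

## Interface

Orientations are given as [roll, pitch, yaw] about the fixed x, y, z axes, in that order (R = Rz(yaw) Ry(pitch) Rx(roll)).
In Python, from rig import state, read_camera, camera_params, finish_job gives the robot as it stands.
- The arm moves only by the tool play_rows, never from a script. Its argument "steps" is a list that holds one entry, the list of rows, each a list of 7 numbers: the finger opening in m, from 0 to 0.0854, then the shift along the world's x, y, z in m, then the turn, a rotation vector about the world's x, y, z in degrees. In form: [[[hand, tx, ty, tz, ax, ay, az], ...]]. A call has 1 to 12 rows; each row shifts and turns the commanded pose from where the row before left it; what a row does not reach is not made up. A row lasts 1/12 s, in which the tool goes at most 41.7 mm and 7.16 degrees, less where a joint would pass 70% of its speed; a pose out of reach is approached as far as the arm can. A call with a gripper value outside its range is refused whole. The fingers move at their own pace and stop on an object; "newtons" is the grip in N (left out, the last holds). Time passes only in rows, so rows that do not move let the fingers close. It gives the time, the measured TCP pose, the force and the opening at its end, in the units of the state.
- state(): the state, without advancing time (a new reading comes with each control period).
- read_camera(name): name is "side" or "top" or "wrist"; returns the picture (384x512x3 uint8, blue, green, red); there is no depth.
- camera_params(name): a dict with "K" (3x3 intrinsics, pixels), "extrinsics" (4x4, takes a point from world to camera coordinates). Camera axes: x right, y down, z forward; pixel columns grow to the right and rows downward; lengths in m; the calibration is good to about 2 mm. A picture is of the moment at which its call begins: read the wrist's pose just before it. camera_params takes no time and is no camera call; for the wrist camera it gives the pose at the moment of the call.
- finish_job(): hands the job in, once; it reports no verdict.
The state is a dict: "t": time; "joint_positions": joint angles; "qd": joint speeds; "tau": joint torques, N m; "eef_pos": TCP position; "tcp_rot": TCP orientation; "wrist_force": force on the tool from outside, world axes, zero at the start; "wrist_torque": the same for the moment, N m; "finger_gap": finger opening in m.
Only numpy, scipy, OpenCV 4.12 (cv2) and the standard library are available. Lean on these libraries where they do the work, as an engineer would, in place of code of your own. Each camera call takes 0.05 s, during which the arm holds its last target.

## Working session

There is one attempt and no reset: what is moved stays moved. The work goes in short steps, Python scripts to look and compute and a tool call to move; the robot and the scene stay as the last step left them, time stands still between calls to the robot, and variables do not carry over. Pictures are saved under pics/ and viewed, and the job is handed in when it is done.

Besides the shell and the picture viewer there is one more tool, called after "Emit:" in YAML: its name, and indented under it one key for each argument. play_rows: Moves the arm, as the interface text tells. Its arguments: {"type":"object","properties":{"steps":{"type":"array"},"newtons":{"type":"number"}},"required":["steps"]}

```bash
mkdir -p pics
cat > h.py <<'E'
import numpy as np,cv2
from rig import state,read_camera,camera_params,finish_job
def snap(n,f):
    P=camera_params(n); im=read_camera(n); cv2.imwrite('pics/'+f,im); np.savez('pics/'+f+'.npz',K=P['K'],E=P['extrinsics']); return im,P
def load(f):
    z=np.load('pics/'+f+'.npz'); return cv2.imread('pics/'+f),dict(K=z['K'],extrinsics=z['E'])
def ray(P,u,v,z):
    K=np.array(P['K']);E=np.array(P['extrinsics']);R=E[:3,:3];t=E[:3,3]
    c=-R.T@t; d=R.T@np.linalg.inv(K)@np.array([u,v,1.]); return c+d*(z-c[2])/d[2]
def proj(P,X):
    E=np.array(P['extrinsics']);q=np.array(P['K'])@(E[:3,:3]@np.array(X)+E[:3,3]);return q[:2]/q[2]
E
python3 - <<'E'
from h import *
s=state();print(s)
for n in('top','side','wrist'):
    im,P=snap(n,n+'0.png');print(n,im.shape,np.round(P['extrinsics'],3).tolist())
E
```

```text
{'t': 0.0, 'joint_positions': array([ 1.31198335e+00,  2.13377919e-01, -3.50592618e-02,  1.32351331e+00,
       -2.35362684e-05,  1.57078983e+00]), 'qd': array([-2.85096415e-03,  9.19729065e-05, -7.41624829e-04, -6.04092952e-04,
        3.54141017e-04, -4.63755456e-04]), 'tau': array([-2.95788370e-03, -6.86168003e+01,  4.87117624e+01,  1.76241877e-02,
       -9.69463417e-05, -8.36429422e-06]), 'eef_pos': array([0.12788475, 0.48300897, 0.23080523]), 'tcp_rot': array([3.14156912e+00, 1.15416004e-03, 1.31198985e+00]), 'wrist_force': array([-0.36461598, -0.25684004, -0.2582616 ]), 'wrist_torque': array([-0.0188168 , -0.02176373,  0.00608505]), 'finger_gap': 0.08487238414096675}
top (384, 512, 3) [[0.031, -1.0, 0.004, -0.075], [-0.974, -0.031, -0.224, 0.585], [0.224, 0.003, -0.975, 0.996], [0.0, 0.0, 0.0, 1.0]]
side (384, 512, 3) [[-0.935, -0.354, -0.019, 0.51], [-0.235, 0.658, -0.716, 0.237], [0.266, -0.665, -0.698, 0.927], [0.0, 0.0, 0.0, 1.0]]
wrist (384, 512, 3) [[0.255, 0.967, -0.002, -0.499], [0.924, -0.243, 0.295, -0.04], [0.285, -0.077, -0.955, 0.379], [0.0, 0.0, 0.0, 1.0]]
```

View pics/top0.png

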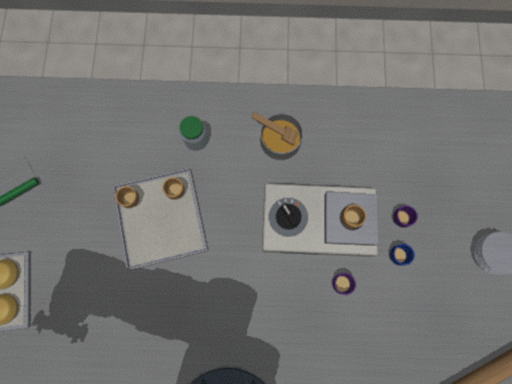

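View pics/side0.png

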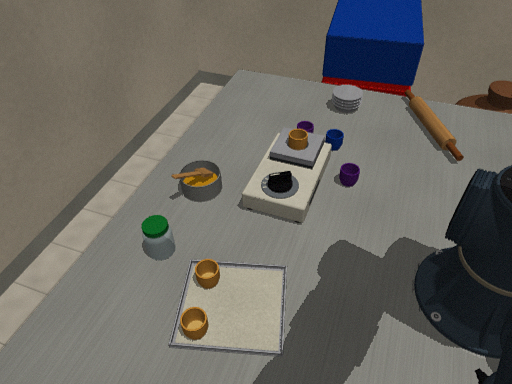

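View pics/wrist0.png

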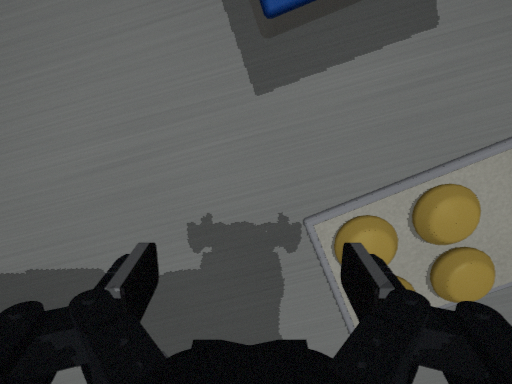

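The top view shows the tray at about (160,220) with two tarts at (128,197) and (174,188), and the press at (320,219). The dial is at (288,215). Candidates for the case are the orange cup in the die (354,216), the purple cups (404,216) and (344,283), the blue cup (402,254), and the two tray tarts. Only (354,216) is golden-brown and in the die. I'll confirm it in a crop and measure.

Run:
```python
from h import *
T,PT=load('top0.png');S,PS=load('side0.png')
a=cv2.resize(T[165:275,245:435],None,fx=4,fy=4,interpolation=cv2.INTER_CUBIC);b=cv2.resize(S[110:230,230:380],None,fx=4,fy=4,interpolation=cv2.INTER_CUBIC)
cv2.imwrite('pics/c0.png',a);cv2.imwrite('pics/c1.png',b)
for im,P,nm in((T,PT,'top'),(S,PS,'side')):
    hsv=cv2.cvtColor(im,cv2.COLOR_BGR2HSV)
    m=cv2.inRange(hsv,(8,120,60),(25,255,255))
    cs,_=cv2.findContours(m,cv2.RETR_EXTERNAL,cv2.CHAIN_APPROX_NONE)
    for c in cs:
        if cv2.contourArea(c)>80:
            (x,y),r=cv2.minEnclosingCircle(c)
            print(nm,cv2.boundingRect(c),(round(x,1),round(y,1)),round(r,1),'z.13',ray(P,x,y,.13).round(3),'z.056',ray(P,x,y,.056).round(3))
print(PT['K'])
```

```text
top (0, 295, 17, 29) (4.0, 309.0) 14.6 z.13 [0.276 0.525 0.13 ] z.056 [0.27  0.569 0.056]
top (0, 260, 18, 28) (4.4, 273.7) 14.0 z.13 [0.356 0.538 0.13 ] z.056 [0.357 0.583 0.056]
top (342, 205, 24, 23) (353.4, 216.3) 11.6 z.13 [ 0.521 -0.297  0.13 ] z.056 [ 0.534 -0.315  0.056]
top (117, 187, 21, 20) (126.5, 197.4) 11.0 z.13 [0.551 0.266 0.13 ] z.056 [0.566 0.291 0.056]
top (262, 120, 38, 32) (280.8, 136.1) 18.8 z.13 [ 0.725 -0.115  0.13 ] z.056 [ 0.754 -0.119  0.056]
side (180, 307, 28, 33) (194.0, 322.8) 16.3 z.13 [0.537 0.34  0.13 ] z.056 [0.564 0.308 0.056]
side (195, 259, 25, 30) (207.2, 273.3) 14.8 z.13 [0.562 0.232 0.13 ] z.056 [0.591 0.188 0.056]
side (172, 168, 46, 19) (194.5, 176.0) 22.5 z.13 [ 0.724 -0.029  0.13 ] z.056 [ 0.77  -0.101  0.056]
side (288, 128, 20, 22) (297.9, 138.7) 11.1 z.13 [ 0.516 -0.273  0.13 ] z.056 [ 0.541 -0.37   0.056]
side (456, 95, 32, 13) (471.5, 99.0) 16.0 z.13 [ 0.055 -0.657  0.13 ] z.056 [ 0.03  -0.795  0.056]
side (405, 90, 58, 71) (433.5, 124.5) 44.1 z.13 [ 0.159 -0.471  0.13 ] z.056 [ 0.146 -0.589  0.056]
side (490, 81, 22, 17) (501.4, 89.5) 12.2 z.13 [-0.036 -0.75   0.13 ] z.056 [-0.07  -0.898  0.056]
[[399.10430273   0.         256.76412331]
 [  0.         399.10430273 193.2163063 ]
 [  0.           0.           1.        ]]
```

View pics/c0.png

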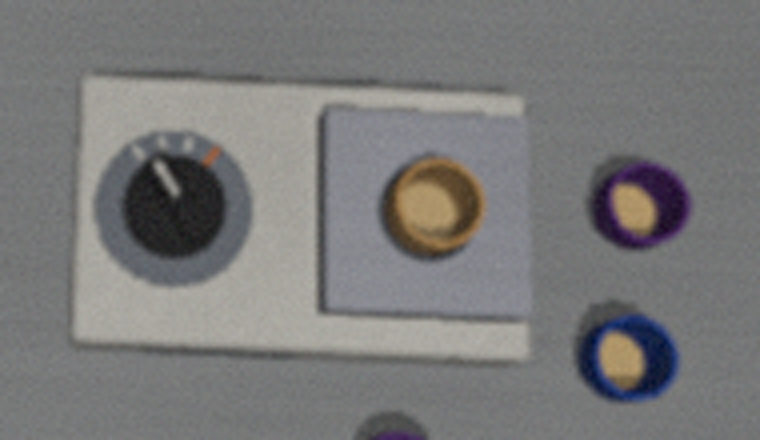

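View pics/c1.png

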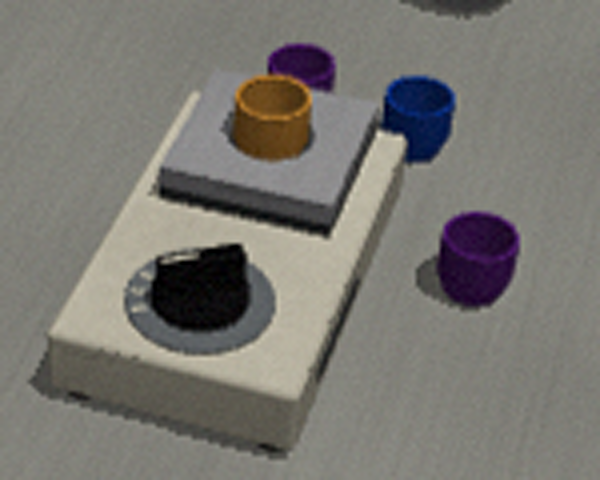

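The crop confirms it: the golden cup stands in the grey die. The dial's white line points up-left, to the first white mark, and the orange mark lies clockwise from it. Next I'll compute the poses.

Run:
```python
from h import *
T,PT=load('top0.png')
def c(u,v,z): return ray(PT,245+(u-1.5)/4,165+(v-1.5)/4,z)
def pr(n,x): print(n,x.round(4))
pr('case',c(436,206,.13))
A,B,C,D=[c(*p,.066) for p in((83,75),(525,95),(527,360),(73,343))]
for n,x in zip('ABCD',(A,B,C,D)):pr(n,x)
print('yaw y axis',np.degrees(np.arctan2(*(A-B)[:2][::-1])),np.degrees(np.arctan2(*(D-C)[:2][::-1])),'centre',(A+B+C+D)/4,np.linalg.norm(A-B),np.linalg.norm(A-D))
a,b=[c(*p,.096) for p in((325,107),(322,312))]
e,f=[c(*p,.096) for p in((530,116),(530,322))]
print('die',(a+b+e+f)/4,np.linalg.norm(a-b),np.linalg.norm(a-e))
pr('ring',c(173,208,.067))
a,b=c(155,162,.109),c(178,195,.109);pr('la',a);pr('lb',b);print('bar dir',np.degrees(np.arctan2(*(a-b)[:2][::-1])))
o,w=c(211,156,.067),c(139,152,.067)
r=c(173,208,.067)
for q in(w,c(163,142,.067),c(188,142,.067),o):print('mark',np.degrees(np.arctan2(*(q-r)[:2][::-1])))
g=cv2.resize(T[160:280,105:215],None,fx=5,fy=5,interpolation=cv2.INTER_CUBIC);cv2.imwrite('pics/c2.png',g)
```

```text
case [ 0.5215 -0.2979  0.13  ]
A [ 0.6144 -0.0792  0.066 ]
B [ 0.6099 -0.3748  0.066 ]
C [ 0.4342 -0.3697  0.066 ]
D [ 0.436  -0.0773  0.066 ]
yaw y axis 89.13161238941625 89.63929553329632 centre [ 0.52364815 -0.22525963  0.066     ] 0.29563321559097155 0.17837949011065785
die [ 0.52299694 -0.30015267  0.096     ] 0.13260622668109354 0.13260669536166594
ring [ 0.526  -0.1405  0.067 ]
la [ 0.548  -0.1255  0.109 ]
lb [ 0.5272 -0.1403  0.109 ]
bar dir 35.55706567633735
mark 31.98110242633335
mark 9.288210212570723
mark -11.849628460712097
mark -34.71815494286472
```

View pics/c2.png

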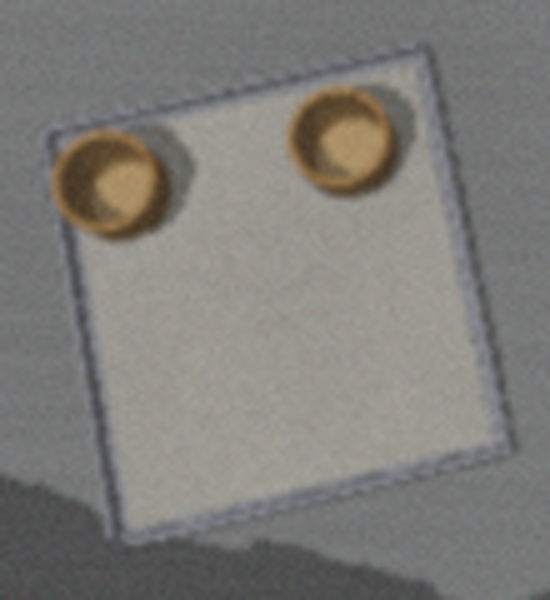

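Emit:
play_rows:
  steps:
    - [[0.085,0.025,-0.031,0.004,0,0,0],[0.085,0.025,-0.031,0.004,0,0,0],[0.085,0.025,-0.031,0.004,0,0,0],[0.085,0.025,-0.031,0.004,0,0,0],[0.085,0.025,-0.031,0.004,0,0,0],[0.085,0.025,-0.031,0.004,0,0,0],[0.085,0.025,-0.031,0.004,0,0,0],[0.085,0.025,-0.031,0.004,0,0,0],[0.085,0.025,-0.031,0.004,0,0,0],[0.085,0.025,-0.031,0.004,0,0,0],[0.085,0.025,-0.031,0.004,0,0,0],[0.085,0.025,-0.031,0.004,0,0,0]]

```text
t: 1.15
eef_pos: [0.4287, 0.1094, 0.2795]
tcp_rot: [3.141, -0.0, 1.312]
wrist_force: [0.4, 0.9, 0.2]
finger_gap: 0.0852
```

Emit:
play_rows:
  steps:
    - [[0.085,0.007,-0.034,0,0,0,0],[0.085,0.007,-0.034,0,0,0,0],[0.085,0.007,-0.034,0,0,0,0],[0.085,0.007,-0.034,0,0,0,0],[0.085,0.007,-0.034,0,0,0,0],[0.085,0.007,-0.034,0,0,0,0],[0.085,0.007,-0.034,0,0,0,0],[0.085,0.007,-0.034,0,0,0,0],[0.085,0.007,-0.034,0,0,0,0],[0.085,0.007,-0.034,0,0,0,0],[0.085,0.007,-0.034,0,0,0,0],[0.085,0,0,0,0,0,0]]

```text
t: 2.15
eef_pos: [0.505, -0.2675, 0.2778]
tcp_rot: [-3.14, 0.001, 1.308]
wrist_force: [0.8, 0.1, -1.3]
finger_gap: 0.085
```

Run:
```python
from h import *
s=state();print(s['t'],s['eef_pos'].round(4),s['tcp_rot'].round(3),s['joint_positions'].round(3),s['wrist_force'].round(2))
im,P=snap('wrist','wrist1.png')
print(proj(P,[.522,-.298,.13]))
```

```text
2.15 [ 0.505  -0.2675  0.2778] [-3.140e+00  1.000e-03  1.308e+00] [-4.860e-01  3.690e-01  2.930e-01  1.496e+00 -1.000e-03 -2.240e-01] [ 0.84  0.05 -1.34]
[224.26108462 196.5926925 ]
```

View pics/wrist1.png

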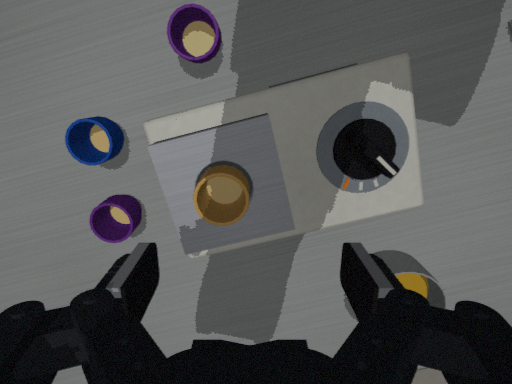

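The wrist view shows the golden case at (222,195), with the dial at (364,149) and its line pointing lower-right. The purple and blue decoys lie off the press. I'll refine both poses here.

Run:
```python
from h import *
im,P=load('wrist1.png')
# die: 
pts=dict(rimL=(194.5,190,.13),rimR=(250.5,190,.13),rimB=(222,224,.117),rimT=(226,162,.13))
hsv=cv2.cvtColor(im,cv2.COLOR_BGR2HSV)
m=cv2.inRange(hsv,(8,110,50),(25,255,255));m[:150]=0;m[235:]=0;m[:,:180]=0;m[:,270:]=0
m=cv2.morphologyEx(m,cv2.MORPH_CLOSE,np.ones((5,5)))
cs,_=cv2.findContours(m,cv2.RETR_EXTERNAL,cv2.CHAIN_APPROX_NONE);c=max(cs,key=cv2.contourArea)
print(cv2.boundingRect(c),cv2.minEnclosingCircle(c))
ax=[proj(P,(.522+.028*np.cos(a),-.298+.028*np.sin(a),.13)) for a in np.linspace(0,6.28,40)]
a2=cv2.resize(im[150:240,170:270],None,fx=6,fy=6,interpolation=cv2.INTER_CUBIC)
for q in ax: cv2.circle(a2,tuple(int(v) for v in ((q-[170,150])*6+2.5)),2,(0,255,0),-1)
b2=cv2.resize(im[90:210,305:420],None,fx=5,fy=5,interpolation=cv2.INTER_CUBIC)
cv2.imwrite('pics/c3.png',a2);cv2.imwrite('pics/c4.png',b2)
```

```text
(193, 165, 57, 61) ((221.91908264160156, 194.8236541748047), 30.33332061767578)
```

View pics/c3.png

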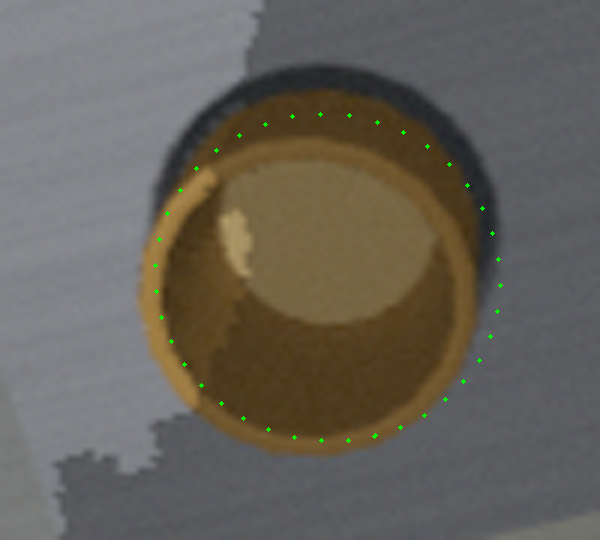

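View pics/c4.png

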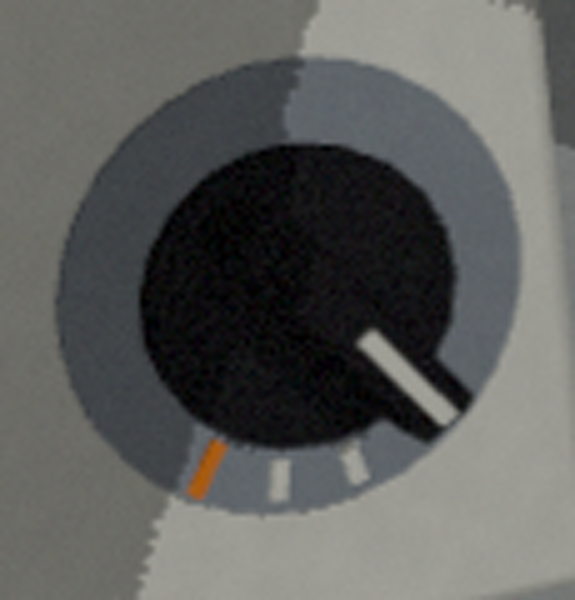

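Run:
```python
from h import *
im,P=load('wrist1.png')
print('case',ray(P,221.1,198.9,.13).round(4))
d=lambda u,v,z: ray(P,305+(u-2)/5,90+(v-2)/5,z)
c=d(288,286,.067);print('ring',c.round(4),'disc',d(298,295,.077).round(4))
a,b=d(365,338,.109),d(452,415,.109);print(a,b,np.degrees(np.arctan2(*(b-a)[:2][::-1])))
for q in((355,466),(280,480),(208,470)):
    x=d(*q,.067);print(np.degrees(np.arctan2(*(x-c)[:2][::-1])))
T,PT=load('top0.png')
k=[ray(PT,105+(u-2)/5,160+(v-2)/5,.016) for u,v in((50,132),(428,45),(512,450),(115,540))]
print(np.round(k,4));ctr=sum(k)/4;print('tray',ctr)
xa=(k[0]+k[1]-k[2]-k[3]);xa/=np.linalg.norm(xa);print('x axis',xa,np.degrees(np.arctan2(xa[1],xa[0])),'target',ctr-.055*xa)
```

```text
case [ 0.5235 -0.3017  0.13  ]
ring [ 0.5245 -0.1415  0.067 ] disc [ 0.5245 -0.1427  0.077 ]
[ 0.5280759  -0.14097498  0.109     ] [ 0.54855871 -0.12612885  0.109     ] 35.93495456202686
10.43426891129849
-11.290150394955667
-33.05340770469943
[[0.6063 0.3416 0.016 ]
 [0.6636 0.1336 0.016 ]
 [0.4377 0.0728 0.016 ]
 [0.3833 0.2821 0.016 ]]
tray [0.5227472  0.20754313 0.016     ]
x axis [0.96596519 0.25867209 0.        ] 14.99128338558642 target [0.46961912 0.19331616 0.016     ]
```

Emit:
play_rows:
  steps:
    - [[0.085,0.009,-0.016,0,0,0,0],[0.085,0.0085,-0.0165,-0.02,0,0,0],[0.085,0,0,-0.035,0,0,0],[0.085,0,0,-0.035,0,0,0],[0.085,0,0,-0.02,0,0,0],[0.085,0,0,0,0,0,0],[0.085,0,0,0,0,0,0],[0.085,0,0,0,0,0,0]]

```text
t: 2.87
eef_pos: [0.5231, -0.295, 0.1712]
tcp_rot: [3.14, 0.0, 1.313]
wrist_force: [-0.2, -0.6, 0.3]
finger_gap: 0.085
```

Emit:
play_rows:
  steps:
    - [[0.085,-0.0005,-0.005,-0.02,0,0,0],[0.085,0,0,-0.02,0,0,0],[0.085,0,0,-0.015,0,0,0],[0.085,0,0,-0.01,0,0,0],[0.085,0,0,-0.008,0,0,0],[0.085,0,0,0,0,0,0],[0.085,0,0,0,0,0,0]]

```text
t: 3.45
eef_pos: [0.5224, -0.3003, 0.0972]
tcp_rot: [3.141, 0.0, 1.312]
wrist_force: [0.7, 0.1, 0.1]
finger_gap: 0.0847
```

Run:
```python
from h import *
s=state();print(s['t'],s['eef_pos'].round(4),s['wrist_force'].round(2))
a,_=snap('side','s2.png');b,_=snap('wrist','w2.png')
cv2.imwrite('pics/c5.png',np.hstack([cv2.resize(a[90:220,230:390],(480,390),interpolation=cv2.INTER_CUBIC),cv2.resize(b,(300,225))[:0].reshape(0,300,3) if 0 else np.zeros((390,4,3),np.uint8)]))
```

```text
3.45 [ 0.5224 -0.3003  0.0972] [0.73 0.05 0.05]
```

View pics/c5.png

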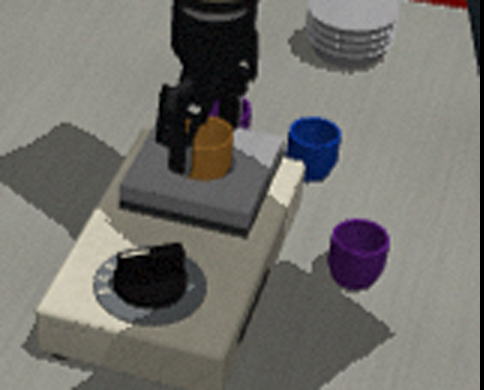

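View pics/w2.png

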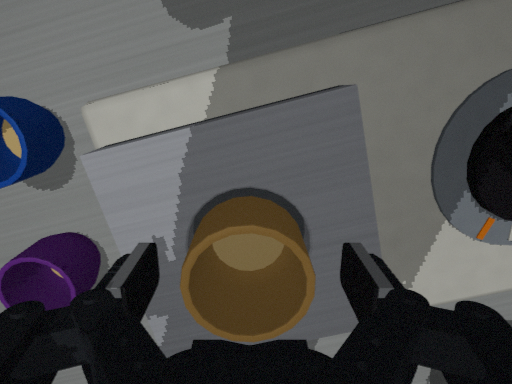

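Both fingers straddle the golden case (wrist x 183–315, between pads at about 155 and 345), centred. Closing gently.

Emit:
play_rows:
  steps:
    - [[0.048,0,0,0,0,0,0],[0.048,0,0,0,0,0,0],[0.048,0,0,0,0,0,0],[0.048,0,0,0,0,0,0],[0.048,0,0,0,0,0,0],[0.048,0,0,0,0,0,0],[0.048,0,0,0,0,0,0],[0.048,0,0,0,0,0,0]]
  newtons: 25

```text
t: 4.22
eef_pos: [0.5222, -0.3003, 0.0971]
tcp_rot: [3.141, 0.0, 1.312]
wrist_force: [-2.1, 0.2, 6.7]
finger_gap: 0.0561
```

Emit:
play_rows:
  steps:
    - [[0.048,0,0,0.004,0,0,0],[0.048,0,0,0.006,0,0,0],[0.048,0,0,0.01,0,0,0],[0.048,0,0,0.015,0,0,0],[0.048,0,0,0.02,0,0,0],[0.048,0,0,0.02,0,0,0],[0.048,0,0,0.015,0,0,0],[0.048,0,0,0,0,0,0],[0.048,0,0,0,0,0,0]]

```text
t: 4.97
eef_pos: [0.5225, -0.3005, 0.1875]
tcp_rot: [3.14, 0.001, 1.312]
wrist_force: [0.0, 0.2, -1.0]
finger_gap: 0.0563
```

Run:
```python
from h import *
s=state();print(s['t'],s['eef_pos'].round(4),s['wrist_force'].round(2),s['finger_gap'])
a,_=snap('side','s3.png')
cv2.imwrite('pics/c6.png',cv2.resize(a[70:220,230:390],(640,600),interpolation=cv2.INTER_CUBIC))
```

```text
4.9667 [ 0.5225 -0.3005  0.1875] [ 0.04  0.23 -0.96] 0.05630523753064176
```

View pics/c6.png

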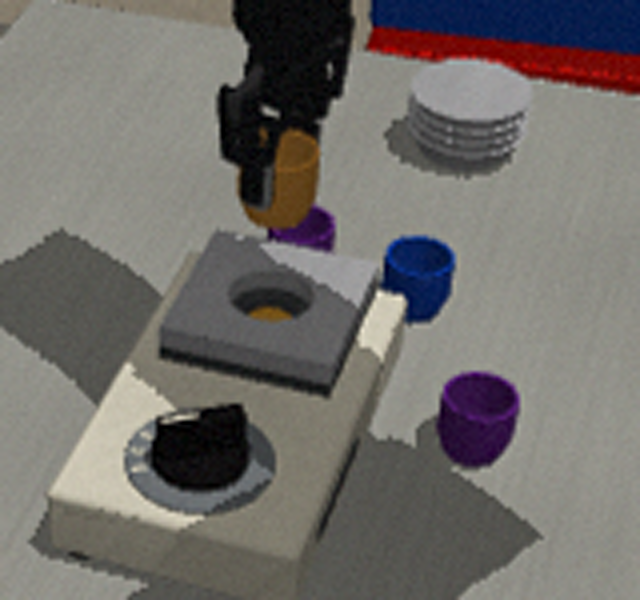

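Lifted cleanly: gap is 56 mm, and the die is empty with the brass gate visible. Moving to the tray.

Emit:
play_rows:
  steps:
    - [[0.048,-0.001,0.015,0,0,0,0],[0.048,-0.003,0.025,0,0,0,0],[0.048,-0.004,0.035,0,0,0,0],[0.048,-0.004,0.035,0,0,0,0],[0.048,-0.004,0.035,0,0,0,0],[0.048,-0.004,0.035,0,0,0,0],[0.048,-0.004,0.035,0,0,0,0],[0.048,-0.004,0.035,0,0,0,0],[0.048,-0.004,0.035,0,0,0,0],[0.048,-0.004,0.035,0,0,0,0],[0.048,-0.004,0.035,0,0,0,0],[0.048,-0.004,0.035,0,0,0,0]]

```text
t: 6.02
eef_pos: [0.4768, 0.0913, 0.1855]
tcp_rot: [-3.14, 0.001, 1.312]
wrist_force: [1.1, 0.2, -1.2]
finger_gap: 0.0562
```

Emit:
play_rows:
  steps:
    - [[0.048,-0.004,0.035,0,0,0,0],[0.048,-0.004,0.035,-0.01,0,0,0],[0.048,-0.0015,0.02,-0.02,0,0,0],[0.048,0,0.0135,-0.03,0,0,0],[0.048,0,0,-0.03,0,0,0],[0.048,0,0,-0.025,0,0,0],[0.048,0,0,-0.01,0,0,0],[0.048,0,0,0,0,0,0],[0.048,0,0,0,0,0,0],[0.048,0,0,0,0,0,0]]

```text
t: 6.85
eef_pos: [0.4693, 0.1935, 0.0627]
tcp_rot: [3.14, -0.001, 1.312]
wrist_force: [0.2, 0.4, -0.3]
finger_gap: 0.0562
```

Run:
```python
from h import *
s=state();print(s['t'],s['eef_pos'].round(4),s['wrist_force'].round(2),s['finger_gap'])
a,_=snap('side','s4.png')
cv2.imwrite('pics/c7.png',cv2.resize(a[200:380,130:330],(640,576),interpolation=cv2.INTER_CUBIC))
```

```text
6.85 [0.4693 0.1935 0.0627] [ 0.19  0.37 -0.3 ] 0.05622667058434229
```

View pics/c7.png

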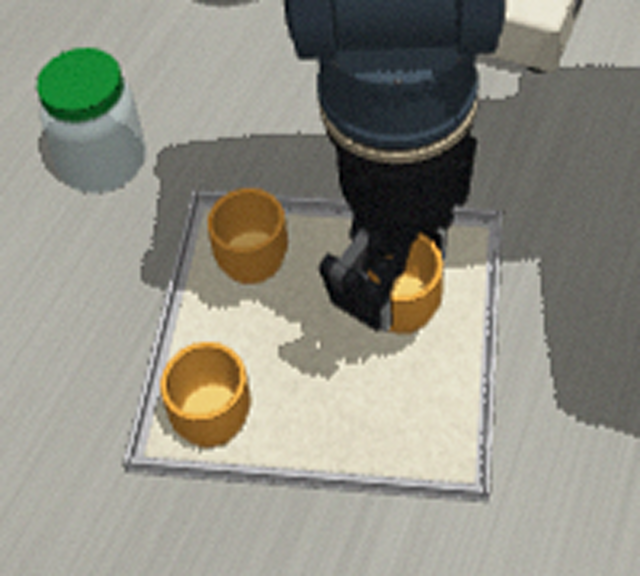

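The case is level over the tray's clear half and clear of both tarts. Lowering until contact.

Emit:
play_rows:
  steps:
    - [[0.048,0,0,-0.015,0,0,0],[0.048,0,0,-0.012,0,0,0],[0.048,0,0,-0.006,0,0,0],[0.048,0,0,-0.002,0,0,0],[0.048,0,0,-0.002,0,0,0],[0.048,0,0,0,0,0,0]]

```text
t: 7.4
eef_pos: [0.4688, 0.1934, 0.0248]
tcp_rot: [3.141, -0.0, 1.312]
wrist_force: [0.4, -0.3, -0.9]
finger_gap: 0.0562
```

Emit:
play_rows:
  steps:
    - [[0.048,0,0,-0.001,0,0,0],[0.048,0,0,0,0,0,0]]

```text
t: 7.57
eef_pos: [0.4687, 0.1935, 0.0237]
tcp_rot: [3.141, -0.0, 1.312]
wrist_force: [0.1, 0.4, -1.2]
finger_gap: 0.056
```

Emit:
play_rows:
  steps:
    - [[0.048,0,0,-0.001,0,0,0],[0.048,0,0,0,0,0,0]]

```text
t: 7.73
eef_pos: [0.4688, 0.1935, 0.0231]
tcp_rot: [3.141, -0.001, 1.312]
wrist_force: [-3.0, -1.0, 9.3]
finger_gap: 0.0563
```

Contact at z = 0.023, as expected. Releasing slowly.

Emit:
play_rows:
  steps:
    - [[0.057,0,0,0,0,0,0],[0.06,0,0,0,0,0,0],[0.066,0,0,0,0,0,0],[0.075,0,0,0,0,0,0],[0.085,0,0,0,0,0,0],[0.085,0,0,0,0,0,0],[0.085,0,0,0,0,0,0]]

```text
t: 8.32
eef_pos: [0.4684, 0.1933, 0.0222]
tcp_rot: [-3.141, 0.0, 1.312]
wrist_force: [-0.2, -0.2, 0.2]
finger_gap: 0.0849
```

Emit:
play_rows:
  steps:
    - [[0.085,0,0,0.01,0,0,0],[0.085,0,0,0.015,0,0,0],[0.085,0,0,0.025,0,0,0],[0.085,0,0,0.035,0,0,0],[0.085,0,0,0.04,0,0,0],[0.085,0,0,0.04,0,0,0],[0.085,0,0,0.03,0,0,0],[0.085,0,0,0,0,0,0]]

```text
t: 8.98
eef_pos: [0.4705, 0.1942, 0.2242]
tcp_rot: [3.135, -0.005, 1.312]
wrist_force: [1.1, 0.8, 0.8]
finger_gap: 0.0847
```

Run:
```python
from h import *
s=state();print(s['t'],s['eef_pos'].round(4),s['wrist_force'].round(2),s['finger_gap'])
a,_=snap('wrist','w5.png')
b,_=snap('side','s5.png')
```

```text
8.9833 [0.4705 0.1942 0.2242] [1.08 0.82 0.84] 0.08467060311352663
```

View pics/w5.png

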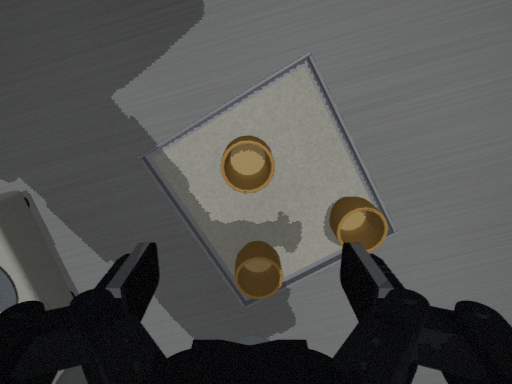

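View pics/s5.png

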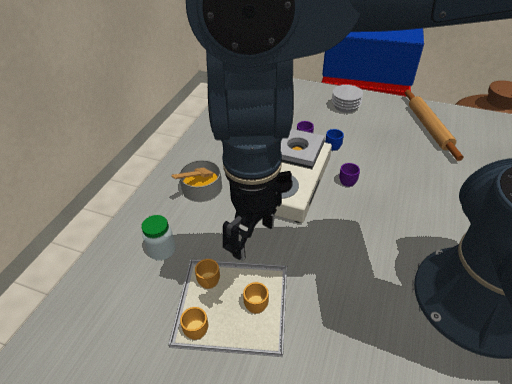

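The case stands upright on the clear half (wrist (247,165), side (256,297)), with both tarts untouched. Now to the dial, turning the tool yaw by +49° so the jaws span the bar.

Emit:
play_rows:
  steps:
    - [[0.085,0.0056,-0.0334,0,0,0,5],[0.085,0.0056,-0.0334,0,0,0,5],[0.085,0.0056,-0.0334,0,0,0,5],[0.085,0.0056,-0.0334,0,0,0,5],[0.085,0.0056,-0.0334,0,0,0,5],[0.085,0.0056,-0.0334,0,0,0,5],[0.085,0.0056,-0.0334,0,0,0,5],[0.085,0.0056,-0.0334,0,0,0,5],[0.085,0.0056,-0.0334,0,0,0,5],[0.085,0.0056,-0.0334,0,0,0,4],[0.085,0,0,0,0,0,0],[0.085,0,0,0,0,0,0]]

```text
t: 10.08
eef_pos: [0.5237, -0.1419, 0.216]
tcp_rot: [-3.14, -0.002, 2.164]
wrist_force: [0.2, 0.6, 0.6]
finger_gap: 0.0854
```

Emit:
play_rows:
  steps:
    - [[0.085,0,0,0,0,0,0]]

```text
t: 10.17
eef_pos: [0.5238, -0.1403, 0.2165]
tcp_rot: [-3.141, -0.002, 2.166]
wrist_force: [0.4, 0.0, 0.1]
finger_gap: 0.0846
```

Run:
```python
from h import *
s=state();print(s['t'],s['eef_pos'].round(4),s['tcp_rot'].round(4),s['joint_positions'].round(3),s['wrist_force'].round(2))
a,P=snap('wrist','w6.png')
print(proj(P,[.525,-.141,.109]),proj(P,[.525,-.141,.077]))
```

```text
10.1667 [ 0.5238 -0.1403  0.2165] [-3.1406e+00 -1.5000e-03  2.1659e+00] [-0.262  0.305  0.05   1.317  0.    -0.857] [0.44 0.02 0.07]
[248.86710067 186.07384206] [248.91083417 176.0962818 ]
```

View pics/w6.png

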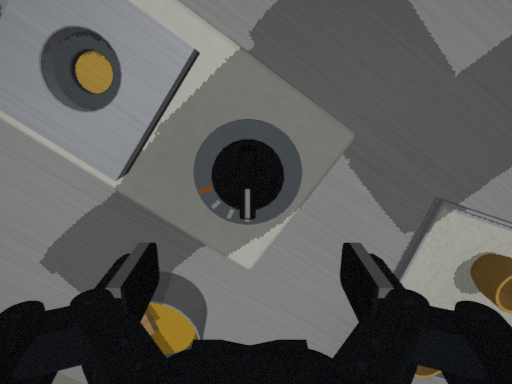

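The die is empty, with brass showing. The white line runs vertically at x≈247, so the bar is square to the jaws.

Run:
```python
from h import *
im,P=load('w6.png')
b2=cv2.resize(im[110:230,185:310],None,fx=5,fy=5,interpolation=cv2.INTER_CUBIC);cv2.imwrite('pics/c8.png',b2)
m=cv2.inRange(cv2.cvtColor(im,cv2.COLOR_BGR2GRAY),0,30);m[:130]=0;m[225:]=0;m[:,:200]=0;m[:,300:]=0
cs,_=cv2.findContours(m,cv2.RETR_EXTERNAL,cv2.CHAIN_APPROX_NONE);c=max(cs,key=cv2.contourArea);print(cv2.boundingRect(c))
w=cv2.inRange(im,(110,110,110),(255,255,255));w[:186]=0;w[224:]=0;w[:,:242]=0;w[:,254:]=0
v,u=np.nonzero(w);print(u.min(),u.max(),v.min(),v.max())
f=np.polyfit(v,u,1);print(f)
a=ray(P,np.polyval(f,190),190,.109);b=ray(P,np.polyval(f,220),220,.109);print(a,b,np.degrees(np.arctan2(*(b-a)[:2][::-1])))
```

```text
(212, 140, 72, 79)
246 248 190 220
[-4.03332535e-04  2.47081851e+02]
[ 0.52869773 -0.14036773  0.109     ] [ 0.55107435 -0.12527731  0.109     ] 33.995070624326544
```

View pics/c8.png

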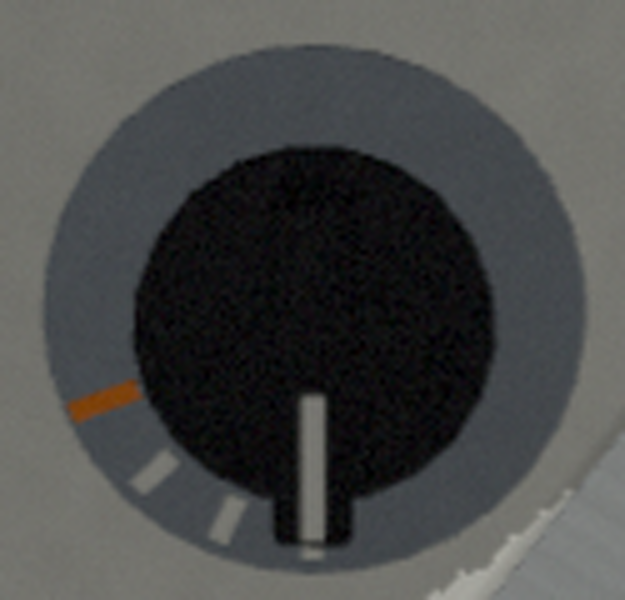

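Emit:
play_rows:
  steps:
    - [[0.045,0.001,-0.0015,-0.03,0,0,0],[0.045,0,0,-0.03,0,0,0],[0.045,0,0,-0.02,0,0,0],[0.045,0,0,-0.015,0,0,0],[0.045,0,0,0,0,0,0],[0.045,0,0,0,0,0,0]]

```text
t: 10.72
eef_pos: [0.525, -0.141, 0.1223]
tcp_rot: [-3.141, -0.001, 2.168]
wrist_force: [-0.1, 0.1, 0.3]
finger_gap: 0.045
```

Run:
```python
from h import *
s=state();print(s['t'],s['eef_pos'].round(4),s['tcp_rot'].round(4),s['wrist_force'].round(2),s['finger_gap'])
a,P=snap('wrist','w7.png')
```

```text
10.7167 [ 0.525  -0.141   0.1223] [-3.1408e+00 -1.0000e-03  2.1682e+00] [-0.05  0.1   0.3 ] 0.045018667230049464
```

View pics/w7.png

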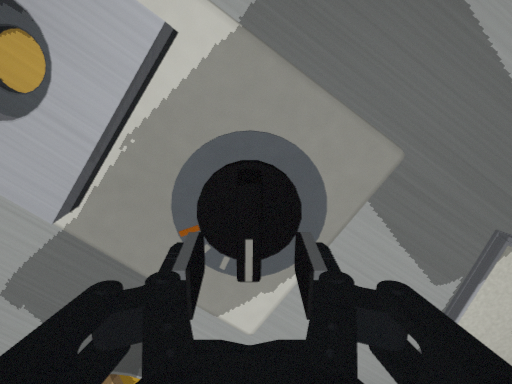

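The bar (x≈248) is centred between the fingers (about 205 and 297). Lowering and pinching.

Emit:
play_rows:
  steps:
    - [[0.045,0,-0.0006,-0.015,0,0,0],[0.045,0,0,-0.012,0,0,0],[0.045,0,0,-0.007,0,0,0],[0.045,0,0,-0.004,0,0,0],[0.045,0,0,0,0,0,0],[0.045,0,0,0,0,0,0]]

```text
t: 11.27
eef_pos: [0.5258, -0.1428, 0.0851]
tcp_rot: [3.141, 0.001, 2.167]
wrist_force: [-0.0, 0.7, 0.4]
finger_gap: 0.0451
```

Emit:
play_rows:
  steps:
    - [[0.025,0,0,0,0,0,0],[0.018,0,0,0,0,0,0],[0.005,0,0,0,0,0,0],[0.005,0,0,0,0,0,0],[0.005,0,0,0,0,0,0],[0.005,0,0,0,0,0,0]]
  newtons: 45

```text
t: 11.77
eef_pos: [0.525, -0.1417, 0.0851]
tcp_rot: [3.141, -0.002, 2.168]
wrist_force: [-7.9, 9.8, 14.2]
finger_gap: 0.0132
```

Run:
```python
from h import *
s=state();print(s['t'],s['eef_pos'].round(4),s['tcp_rot'].round(4),s['wrist_force'].round(2),s['wrist_torque'].round(3),s['finger_gap'])
```

```text
11.7667 [ 0.525  -0.1417  0.0851] [ 3.1406e+00 -1.7000e-03  2.1677e+00] [-7.86  9.78 14.25] [ 1.885  1.548 -0.176] 0.013216754953971808
```

Gripped (13 mm). Some side load remains, so I'll relieve it with a small shift.

Emit:
play_rows:
  steps:
    - [[0.005,-0.0003,0.0004,0.0005,0,0,0],[0.005,0,0,0,0,0,0],[0.005,0,0,0,0,0,0]]

```text
t: 12.02
eef_pos: [0.525, -0.1417, 0.0852]
tcp_rot: [3.141, -0.001, 2.167]
wrist_force: [-3.3, 6.8, 4.6]
finger_gap: 0.0133
```

Emit:
play_rows:
  steps:
    - [[0.005,-0.0002,0.0004,0,0,0,-2],[0.005,0,0,0,0,0,-3],[0.005,0,0,0,0,0,-3],[0.005,0,0,0,0,0,-3],[0.005,0,0,0,0,0,-3],[0.005,0,0,0,0,0,-3],[0.005,0,0,0,0,0,-3],[0.005,0,0,0,0,0,0],[0.005,0,0,0,0,0,0]]

```text
t: 12.77
eef_pos: [0.5249, -0.1414, 0.0852]
tcp_rot: [3.141, -0.001, 1.818]
wrist_force: [-3.7, 4.2, 3.4]
finger_gap: 0.0132
```

Clean so far: 20° turned, forces low. Continuing.

Emit:
play_rows:
  steps:
    - [[0.005,0,0,0,0,0,-3],[0.005,0,0,0,0,0,-3],[0.005,0,0,0,0,0,-3],[0.005,0,0,0,0,0,-3],[0.005,0,0,0,0,0,-3],[0.005,0,0,0,0,0,-3],[0.005,0,0,0,0,0,-3],[0.005,0,0,0,0,0,-3],[0.005,0,0,0,0,0,0],[0.005,0,0,0,0,0,0]]

```text
t: 13.6
eef_pos: [0.5248, -0.1412, 0.0851]
tcp_rot: [-3.141, -0.001, 1.399]
wrist_force: [-2.8, 5.7, 3.9]
finger_gap: 0.0133
```

Emit:
play_rows:
  steps:
    - [[0.005,0,0,0,0,0,-3],[0.005,0,0,0,0,0,-3],[0.005,0,0,0,0,0,-3],[0.005,0,0,0,0,0,-3],[0.005,0,0,0,0,0,-3],[0.005,0,0,0,0,0,-3],[0.005,0,0,0,0,0,-3],[0.005,0,0,0,0,0,-3],[0.005,0,0,0,0,0,-1.5],[0.005,0,0,0,0,0,0],[0.005,0,0,0,0,0,0],[0.005,0,0,0,0,0,0]]

```text
t: 14.6
eef_pos: [0.5248, -0.1409, 0.0852]
tcp_rot: [-3.141, -0.002, 0.955]
wrist_force: [-2.6, 8.9, 5.0]
finger_gap: 0.0132
```

Run:
```python
from h import *
s=state();print(s['t'],s['eef_pos'].round(4),s['tcp_rot'].round(4),s['wrist_force'].round(2),s['wrist_torque'].round(3),s['finger_gap'],s['joint_positions'].round(2))
a,P=snap('wrist','w8.png'); b,_=snap('side','s8.png'); c,_=snap('top','t8.png')
cv2.imwrite('pics/c9.png',cv2.resize(b[110:230,220:380],None,fx=4,fy=4,interpolation=cv2.INTER_CUBIC))
```

```text
14.6 [ 0.5248 -0.1409  0.0852] [-3.1405e+00 -1.6000e-03  9.5500e-01] [-2.57  8.9   5.01] [1.667 0.548 0.273] 0.013217368065470133 [-0.26  0.37 -0.2   1.    0.    0.35]
```

View pics/w8.png

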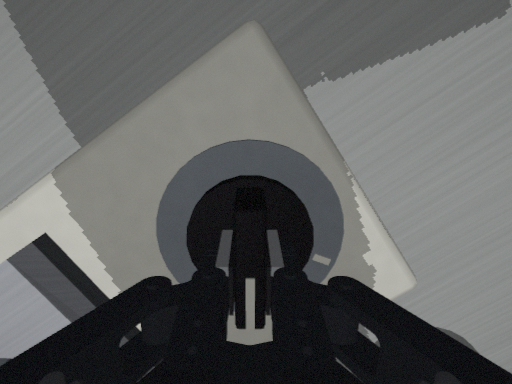

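View pics/s8.png

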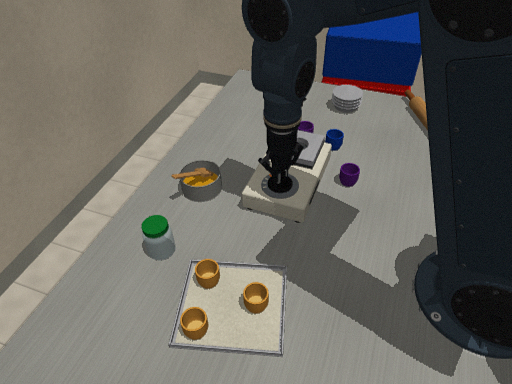

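View pics/t8.png

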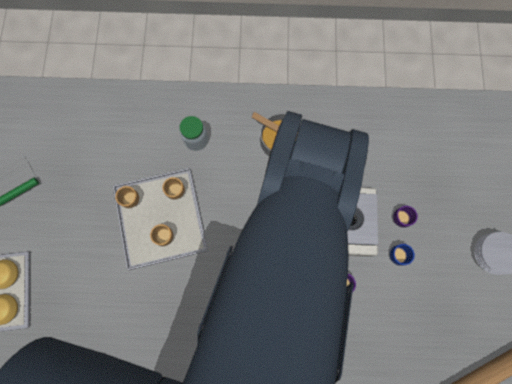

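The line (250,280–328) stays square to the jaws, so the bar has not slipped. I'll check the angle and the gate.

Run:
```python
from h import *
im,P=load('w8.png')
w=cv2.inRange(im,(95,95,95),(255,255,255));w[:282]=0;w[318:]=0;w[:,:243]=0;w[:,257:]=0
v,u=np.nonzero(w);f=np.polyfit(v,u,1)
a=ray(P,np.polyval(f,283),283,.109);b=ray(P,np.polyval(f,317),317,.109);g=np.degrees(np.arctan2(*(b-a)[:2][::-1]));print(len(u),f,a,b,g,np.radians(34.0-g))
c=np.array([.525,-.1415,.067]);q=ray(P,321,259,.067);print('white mark at',np.degrees(np.arctan2(*(q-c)[:2][::-1])))
t,_=load('t8.png');t0,_=load('top0.png')
cv2.imwrite('pics/c10.png',np.hstack([cv2.resize(t[180:265,330:390],None,fx=6,fy=6,interpolation=cv2.INTER_CUBIC),cv2.resize(im[225:345,190:330],(420,510),interpolation=cv2.INTER_CUBIC)]))
```

```text
324 [-3.72908913e-16  2.50000000e+02] [ 0.52957182 -0.14409886  0.109     ] [ 0.54402888 -0.15429647  0.109     ] -35.19809470513225 1.2077345887114124
white mark at 31.544125124786962
```

View pics/c10.png

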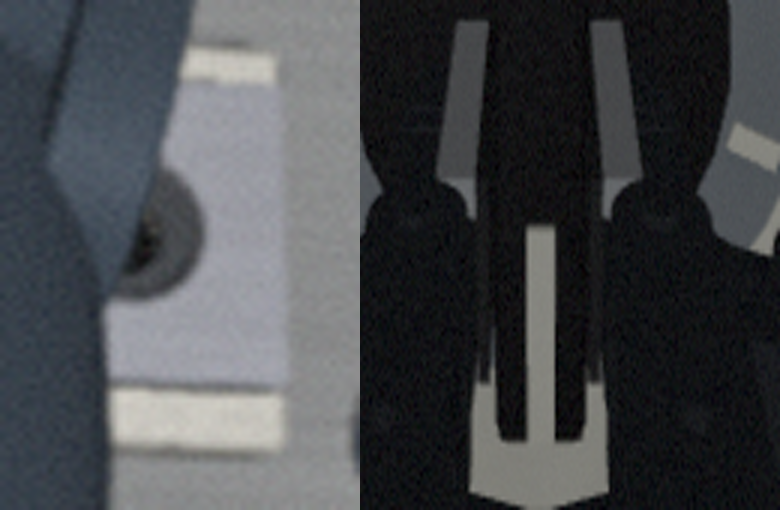

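The measured dial angle is 1.21 rad from both the line and the wrist. The die hole is now dark, so the gate is open. One short hold to check it stays put, then I hand in.

Emit:
play_rows:
  steps:
    - [[0.005,0,0,0,0,0,0],[0.005,0,0,0,0,0,0],[0.005,0,0,0,0,0,0],[0.005,0,0,0,0,0,0],[0.005,0,0,0,0,0,0],[0.005,0,0,0,0,0,0]]

```text
t: 15.25
eef_pos: [0.5248, -0.1409, 0.0852]
tcp_rot: [-3.14, -0.002, 0.955]
wrist_force: [-3.0, 9.4, 4.5]
finger_gap: 0.0133
```

```bash
python3 -c "
from rig import *
s=state();print(s['t'],s['tcp_rot'],s['wrist_force'],s['finger_gap']);print(finish_job())"
```

```text
15.25 [-3.14049131e+00 -1.53975223e-03  9.55042925e-01] [-3.03293988  9.40263813  4.49917083] 0.01334964864512915
the job is handed in; nothing more can be done
None
```

I lifted the golden case out of the die and set it upright on the clear half of the tray, lowering it until it touched before letting go. With the die empty, I turned the dial clockwise to the third click and handed the job in at 15.3 s, still gripping it.

- **Dial:** both the wrist turn and the white line gave about 1.21 rad, against 1.20 for the click and 1.30 for the stop. It stayed there through a half-second hold. The orange mark was hidden by the gripper at the end, so I judged the position from the angle alone.
- **Gate:** the die hole looked dark where brass had shown before. The arm partly covered it in that view.
- **Tray and bystanders:** the last side and top pictures show the case upright with the two tarts, pot and jar still in place.
- **Forces:** about 11 N at the wrist at the end. The highest reading was about 19 N, when the fingers first closed on the bar. I eased most of that with a shift of under 1 mm.

No check failed or disagreed.

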